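# Arm the laser engraver with its safety key

## Robot

A 7-joint arm with a two-finger parallel gripper is mounted at the origin on the work surface. World frame = base frame: x ahead of the robot, y to its left, z up, the work surface at z = 0. Lengths are in m, angles in rad, forces in N, time in s.
With the tool pointing down it reaches from about 0.4 to 0.875 m from the base axis. Payload 6.5 kg.
Tool frame: the origin (TCP) lies at the very end of the fingers, on their centre line; the grasp point (between the pads) lies 19 mm behind it; z points along the fingers, y is the line along which they close (so a half turn about z gives the same grasp; the last joint's range is limited). The gripper opens to 88 mm and grips with 3 to 60 N. Pads are 18 mm wide; open, the fingers measure 123 mm over their backs; the gripper's body (75 mm by 187 mm) begins 45 mm behind the grasp point.
Start: joints at [-1.178, 0.536, -0.004, 1.538, 0.003, 1.067, -0.071], TCP at [0.288, 0.583, 0.239] pointing down, gripper open.
Joint ranges: [-2.7, 2.7], [-0.37, 2.16], [-1.27, 1.26], [0.24, 2.4], [-1.31, 4.45], [0.19, 1.91], [-2.76, 2.76]. Speed limits (rad/s): [2.39, 2.39, 3.14, 3.14, 3.14, 3.14, 3.14].

## Interface

Orientations are given as a unit quaternion [w, x, y, z].
In Python, from rig import r gives the robot as it stands.
- The arm moves only by the tool carry_out, never from a script. Its argument "steps" is a list that holds one entry, the list of rows, each a list of 7 numbers: the shift along the tool's x, y, z normalised to -1 to 1, where 1 is 0.05 m, then the turn, a rotation vector about the tool's x, y, z normalised to -1 to 1, where 1 is 60 degrees, then the finger opening in mm, from 0 to 88.1. In form: [[[tx, ty, tz, rx, ry, rz, claw], ...]]. A call has 1 to 20 rows; each row shifts and turns the commanded pose from where the row before left it, along the tool's axes as they then stand; what a row does not reach is not made up. A row lasts 1/10 s, in which the tool goes at most 50 mm and 8.59 degrees, less where a joint would pass 70% of its speed; a pose out of reach is approached as far as the arm can. A call with a number of a shift or a turn outside -1 to 1 is refused whole. A call with a gripper value outside its range is refused whole. The fingers move at their own pace and stop on an object; "squeeze" is the grip in N (left out, the last holds). Time passes only in rows, so rows that do not move let the fingers close. It gives the time, the measured TCP pose, the force, the opening and the grip force at its end, in the units of the state.
- r.get_state(): the state, without advancing time (a new reading comes with each control period).
- r.get_image(name): name is "side" or "top" or "wrist"; returns the picture (420x560x3 uint8, blue, green, red); there is no depth.
- r.camera_model(name): a dict with "fx", "fy", "cx", "cy" (pixels), "distortion" ([k1, k2, p1, p2, k3] as OpenCV has them; the pictures are not rectified), "R" (3x3) and "t" (3): a world point X has camera coordinates R X + t. Camera axes: x right, y down, z forward; pixel columns grow to the right and rows downward; lengths in m; the calibration is good to about 2 mm. A picture is of the moment at which its call begins: read the wrist's pose just before it. camera_model takes no time and is no camera call; for the wrist camera it gives the pose at the moment of the call.
- r.close_job(): hands the job in; it is judged then, once.
The state is a dict: "t": time; "q": joint angles; "qd": joint speeds; "joint_torque": joint torques, N m; "position": TCP position; "tool_rot": TCP orientation; "contact_force": force on the tool from outside, world axes, zero at the start; "ft_torque": the same for the moment, N m; "opening": finger opening in m; "gripper_force": force on a finger pad.
Only numpy, scipy, OpenCV 4.12 (cv2) and the standard library are available. Lean on these libraries where they do the work, as an engineer would, in place of code of your own. Each camera call takes 0.05 s, during which the arm holds its last target. There are 200 camera calls.

## Task

Arm the laser engraver: take the key with the round bow out of the key stand and push it fully home into the key switch on top of the controller box (its pins are sticky, so wiggle a little if it hangs up). Then turn it a quarter turn clockwise, against the return spring, as far as it goes, and finish while still gripping the key and holding it turned: the switch springs back if you let go. Leave the other two keys in the stand where they are.

Things in the scene. Friction and masses are not known exactly. Their poses are not given: they have to be found in the camera images.
- key_round: The key to use: disc bow 36 mm across (black, 10 mm thick along x), centred 64 mm above the tip. Steel blade 4.5 (x) x 14 (y) x 32 mm long, nose tapered over 7 mm to 1.4 x 10; round neck 11 mm across, 32 to 46 mm above the tip. Origin: blade tip; z up to the bow. Fits either way round. Starts upright in a stand slot, tip on its floor, x across the row. About 30 g.
- key_square: A key to leave alone. Same blade and neck, but a smaller square bow 26 x 26 mm, 47 to 73 mm above the tip. Origin at the tip of the blade.
- key_tee: A key to leave alone. Same blade and neck, but a low cross-bar bow 46 mm wide and 13 mm high, 49.5 to 62.5 mm above the tip. Origin at the tip of the blade.
- key_stand: Fixed aluminium block, 44 mm (x) by 190 mm (y) by 40 mm high, on a flange 66 x 215 x 6 mm. Three upright slots, 6.5 x 16 mm and 32 mm deep, in a row at y = -62, 0 and 62 mm, long side along y; any key may stand in any slot. Keys lift straight out. Origin at the centre of the underside.
- controller: Fixed grey steel box, 140 mm (x) by 220 mm (y) by 62 mm high, left or right of the key stand. On its top: the key switch (40 mm to the +y side of the centre) and a mushroom stop button 93 mm above the table at y = -70 mm (not used). Origin at the centre of the underside.
- lock_mouth (a point): Centre of the key switch's face, a steel disc 32 mm across, 66 mm above the table; z up; does not turn with the switch. At rest the slot is 6 mm wide along this x and 15.6 mm long along this y, 30 mm deep; sloping lips widen its mouth by 2.5 mm on every side over the top 4 mm. With the key home its neck starts 2 mm above the face.
- slot_floor (a point): Centre of the slot's floor, 30 mm below lock_mouth: the key's tip stands here when fully home. Two hidden sprung pins, 12 and 19 mm below the face, reach into the slot from either side; passing them takes some 5 to 12 N of downward push (more if off-centre) and they shove the key sideways with up to 8 N; it goes easier with a small wiggle of some 0.05 rad.
- cylinder (a joint): Angle of the key switch in rad: 0 at rest (slot along the controller's y), growing as it turns clockwise seen from above, hard stop at 1.5. A spring turns it back, 0.03 N m at rest rising to 0.1 N m at the stop. The key has about 0.1 rad of play in the slot, so it must turn some 1.6 to 1.7 rad to bring the switch to its stop.

How it is judged:
By the outcome, as a careful person would: the job done as asked, in the order asked, and still so for the second after the job is handed in, while the arm keeps its last pose, push and grip.
It also fails if it takes over 54 s, if anything falls off the work surface, if the arm or the gripper's body presses on something with over 40 N, if the wrist force passes 120 N, or if a joint passes its speed limit or range.

## Working session

There is one attempt and no reset: what is moved stays moved. The work goes in short steps, Python scripts to look and compute and a tool call to move; the robot and the scene stay as the last step left them, time stands still between calls to the robot, and variables do not carry over. Pictures are saved under pics/ and viewed, at most 10 in all, crops included, and the job is handed in when it is done.

Besides the shell and the picture viewer there is one more tool, called after "Emit:" by a JSON object that holds its "method" and its "body", one argument or row to a line. carry_out: Moves the arm, as the interface text tells. Its arguments: {"type":"object","properties":{"steps":{"type":"array"},"squeeze":{"type":"number"}},"required":["steps"]}

```bash
mkdir -p pics; python3 - <<'E'
from rig import r
import cv2,numpy as np
s=r.get_state();print(s)
a=r.get_image("top");b=r.get_image("side")
cv2.imwrite("pics/a_top.png",a);cv2.imwrite("pics/a_side.png",b)
for n in("top","side"):
    c=r.camera_model(n);print(n,{k:np.round(v,4).tolist() for k,v in c.items()}, np.round(-np.array(c["R"]).T@np.array(c["t"]),3))
E
```

```text
{'t': 0.0, 'q': array([-1.17818541,  0.53719407, -0.00446234,  1.53881015,  0.00257171,
        1.06730128, -0.07122109]), 'qd': array([-2.18209506e-03,  8.39682379e-05, -6.21877466e-04,  3.72400052e-05,
        2.06714699e-04, -1.03240409e-03, -4.43041554e-04]), 'joint_torque': array([-1.30030480e-04, -5.70988691e+01,  9.90669541e-01, -2.51602203e+01,
       -5.62517205e-02,  1.80272228e-02,  1.44795235e-04]), 'position': array([0.28760531, 0.58225006, 0.23784532]), 'tool_rot': array([-1.50745819e-04,  2.27370555e-01,  9.73807939e-01, -8.40257407e-04]), 'contact_force': array([ 0.26196413, -0.13562659, -0.42563226]), 'ft_torque': array([-0.02057036,  0.04261916, -0.03453153]), 'gripper_force': 0.0, 'opening': 0.0879781140610834}
top {'fx': 381.26, 'fy': 381.26, 'cx': 284.316, 'cy': 209.7818, 'distortion': [-0.0886, 0.0, 0.0, 0.0, 0.0], 'R': [[-0.0076, -0.9998, -0.0199], [-0.9956, 0.0094, -0.0927], [0.0929, 0.0191, -0.9955]], 't': [0.0411, 0.5228, 0.8042]} [0.446 0.021 0.85 ]
side {'fx': 393.2336, 'fy': 393.2336, 'cx': 275.847, 'cy': 204.7063, 'distortion': [0.0372, 0.0, 0.0, 0.0, 0.0], 'R': [[-0.7501, -0.6613, 0.0103], [-0.4792, 0.5326, -0.6976], [0.4558, -0.5282, -0.7164]], 't': [0.4097, 0.2951, 0.5261]} [0.209 0.392 0.579]
```

View pics/a_top.png

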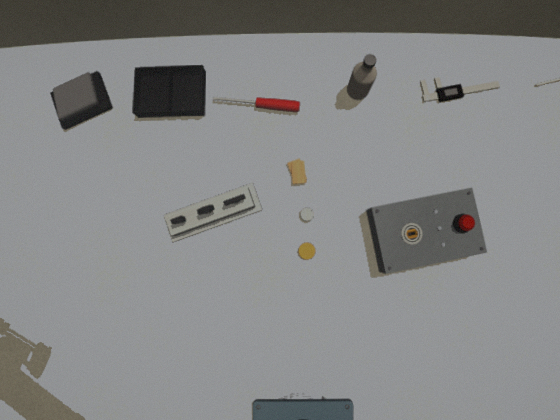

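View pics/a_side.png

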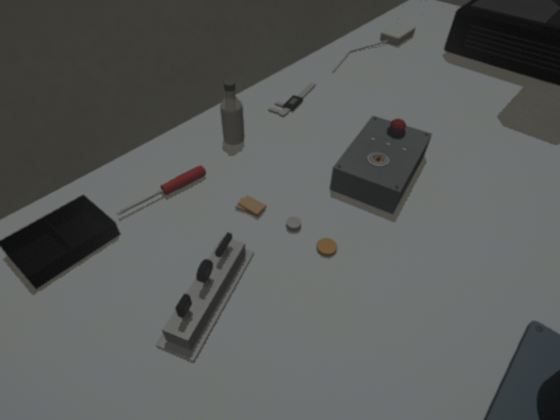

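The top view shows the stand with keys at about (178,220), (206,210) and (235,201), and the switch at (412,233). The side view shows the keys at (184,305), (204,271) and (223,244); the middle one looks round. I'll enlarge both views.

```bash
python3 - <<'E'
import cv2,numpy as np
a=cv2.imread("pics/a_top.png");b=cv2.imread("pics/a_side.png")
z=lambda i,x,y,w,h:cv2.convertScaleAbs(cv2.resize(i[y:y+h,x:x+w],None,fx=4,fy=4,interpolation=cv2.INTER_CUBIC),alpha=1.5)
t=np.hstack([z(a,160,180,100,65),z(a,385,205,100,65)]);u=np.hstack([z(b,150,228,100,75),z(b,330,115,100,75)])
cv2.imwrite("pics/z.png",np.vstack([t,u]))
E
```

```text
(no output)
```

View pics/z.png

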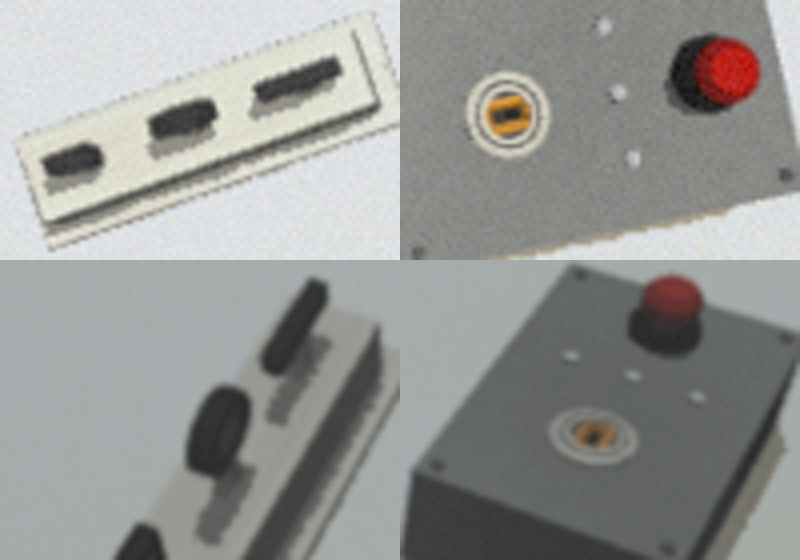

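The round key is in the middle, with its bow at about top (205.8,209.5) and side (204.7,270.5). The switch face is at top (412,233.7) and side (378.3,159).

```bash
cat > h.py <<'E'
import cv2,numpy as np
from scipy.spatial.transform import Rotation as Rt
from rig import r
def ray(c,p):
    K=np.array([[c["fx"],0,c["cx"]],[0,c["fy"],c["cy"]],[0,0,1]])
    u=cv2.undistortPoints(np.array([[p]],float),K,np.array(c["distortion"]))[0,0]
    R=np.array(c["R"]);return -R.T@np.array(c["t"]),R.T@np.array([u[0],u[1],1])
def onz(c,p,z):
    o,d=ray(c,p);return o+d*(z-o[2])/d[2]
def tri(L):
    A=np.zeros((3,3));b=np.zeros(3)
    for c,p in L:
        o,d=ray(c,p);d=d/np.linalg.norm(d);M=np.eye(3)-np.outer(d,d);A+=M;b+=M@o
    return np.linalg.solve(A,b)
def pose():
    s=r.get_state();q=s["tool_rot"];return s,np.array(s["position"]),Rt.from_quat([q[1],q[2],q[3],q[0]])
E
python3 - <<'E'
from h import *
T,S=r.camera_model("top"),r.camera_model("side")
np.set_printoptions(precision=4,suppress=True)
print("bow",tri([(T,(205.8,209.5)),(S,(204.7,270.5))]),onz(T,(205.8,209.5),.08))
print("sw",tri([(T,(412,233.7)),(S,(378.3,159))]),onz(T,(412,233.7),.066),onz(S,(378.3,159),.066))
a=onz(T,(481.5,248.8),.062);b=onz(T,(389.5,268.5),.062);d=b-a;print("ctrl y",np.degrees(np.arctan2(d[1],d[0])),np.linalg.norm(d))
a=onz(T,(467,223),.093);d=onz(T,(412,233.7),.066)-a;print("btn->sw",np.degrees(np.arctan2(d[1],d[0])),np.linalg.norm(d))
a=onz(T,(160+298/4,180+78/4),.064);d=onz(T,(160+73/4,180+160/4),.07)-a;print("stand y",np.degrees(np.arctan2(d[1],d[0])),np.linalg.norm(d))
g=cv2.imread("pics/a_top.png");m=cv2.inRange(cv2.cvtColor(g,cv2.COLOR_BGR2HSV),(0,0,60),(180,60,140))
m[:180]=0;m[290:]=0;m[:,:350]=0
c=max(cv2.findContours(m,0,2)[0],key=cv2.contourArea);B=cv2.boxPoints(cv2.minAreaRect(c));print(B)
for i in range(4):
    d=onz(T,B[i],.062)-onz(T,B[i-1],.062);print(np.degrees(np.arctan2(d[1],d[0])),np.linalg.norm(d))
print(pose()[2].as_matrix())
E
```

```text
bow [0.5203 0.1976 0.0712] [0.5201 0.1961 0.08  ]
sw [ 0.4669 -0.2281  0.0634] [ 0.4673 -0.227   0.066 ] [ 0.4652 -0.2253  0.066 ]
ctrl y 100.79593752567193 0.19970180654163452
btn->sw 100.41931972396932 0.1101055675924902
stand y 109.94185713140237 0.12413135113627594
[[356.4031 209.2512]
 [473.489  185.4004]
 [487.6583 254.9585]
 [370.5723 278.8093]]
10.266195126588219 0.1456433973678248
-79.10803249072274 0.2558881265316756
-171.00056894037346 0.14867636442207827
100.22038992053497 0.25258609728306053
[[-0.8966  0.4428 -0.0006]
 [ 0.4428  0.8966 -0.0015]
 [-0.0001 -0.0016 -1.    ]]
```

The yaws agree: stand y at about 110°, controller y at about 100.5°. I'll turn the tool to the stand's yaw and then move above the round key.

Emit:
{"method": "carry_out", "body": {
  "steps": [
    [[0, 0, 0, 0, 0, 0.122, 88], [0, 0, 0, 0, 0, 0.122, 88], [0, 0, 0, 0, 0, 0.122, 88], [0, 0, 0, 0, 0, 0.122, 88], [0, 0, 0, 0, 0, 0.122, 88], [0, 0, 0, 0, 0, 0.12, 88], [-0.73, 0.145, 0.08, 0, 0, 0, 60], [-0.73, 0.145, 0.08, 0, 0, 0, 60], [-0.73, 0.145, 0.08, 0, 0, 0, 60], [-0.73, 0.145, 0.08, 0, 0, 0, 60], [-0.73, 0.145, 0.08, 0, 0, 0, 60], [-0.73, 0.145, 0.08, 0, 0, 0, 60], [-0.73, 0.145, 0.08, 0, 0, 0, 60], [-0.73, 0.145, 0.08, 0, 0, 0, 60], [-0.73, 0.145, 0.08, 0, 0, 0, 60], [-0.73, 0.145, 0.08, 0, 0, 0, 60], [-0.73, 0.145, 0.08, 0, 0, 0, 60], [-0.73, 0.145, 0.08, 0, 0, 0, 60], [0, 0, 0, 0, 0, 0, 60], [0, 0, 0, 0, 0, 0, 60]]
  ]
}}

```text
t: 2.1
position: [0.5188, 0.1998, 0.1904]
tool_rot: [-0.0, 0.575, 0.818, -0.0]
contact_force: [0.5, 0.9, -0.6]
opening: 0.0602
gripper_force: 0.0
```

```bash
python3 - <<'E'
from h import *
s,p,R=pose();c=r.camera_model("wrist");i=r.get_image("wrist");cv2.imwrite("pics/w1.png",i)
import pickle;pickle.dump((p,R.as_matrix(),c),open("w1.pkl","wb"))
print(s["t"],p,s["q"],np.round(R.as_matrix(),3).tolist(),s["opening"],s["contact_force"])
E
```

```text
2.1 [0.5188495  0.19977019 0.1903619 ] [-0.64758641  0.4438512   0.25784433  1.84623949 -0.14364495  0.87036787
  0.02475332] [[-0.339, 0.941, -0.001], [0.941, 0.339, -0.0], [-0.0, -0.001, -1.0]] 0.060191930177097695 [ 0.54513097  0.87863649 -0.62446031]
```

View pics/w1.png

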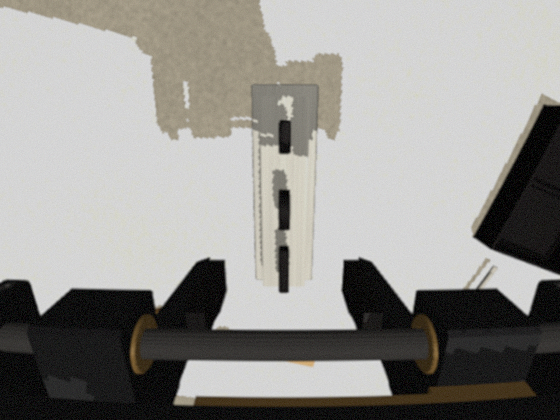

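The wrist view shows the round key's bow at about (284.5,210), spanning rows 190–229, with the row of keys vertical in the picture, so the yaw is good.

```bash
python3 - <<'E'
from h import *
import pickle
p,R,c=pickle.load(open("w1.pkl","rb"));print(-np.array(c["R"]).T@c["t"])
i=cv2.imread("pics/w1.png");m=cv2.inRange(i,(0,0,0),(45,45,45))
n,l,st,ce=cv2.connectedComponentsWithStats(m[100:300,255:315])
for k in range(1,n):
    if st[k,4]>80:print(st[k]+[255,100,0,0,0],ce[k]+[255,100])
print(m[185:232,275:300].sum(1)//255)
T=r.camera_model("top")
for q in((284.5,190),(284.5,210),(284.5,229),(284.5,136),(284.5,268)):
    w=onz(c,q,.072);print(q,w,"tool off mm",1000*R.T@(w-p))
E
```

```text
[0.49078776 0.27598737 0.33606948]
[279 121  11  32 321] [284.29595016 136.3271028 ]
[279 190  10  40 362] [283.74861878 208.94198895]
[279 246   9  46 359] [283.30362117 268.29526462]
[ 0  0  0  0  0  4  9 10 10  9 10 10 10 10 10 10 10 10 10 10 10 10 10  9
  9  9  9  9  9  9  9  9  9  9  9  9  9  9  9  9  9  9  9  8  2  0  0]
(284.5, 190) [0.51360101 0.21451906 0.072     ] tool off mm [ 15.66790457   0.15701392 118.36007162]
(284.5, 210) [0.51963588 0.19776277 0.072     ] tool off mm [ -2.14200437   0.16080897 118.3620402 ]
(284.5, 229) [0.52560112 0.18120083 0.072     ] tool off mm [-19.7454721    0.16490858 118.36398566]
(284.5, 136) [0.49837579 0.25679823 0.072     ] tool off mm [ 60.60492065   0.14917957 118.35510313]
(284.5, 268) [0.53865862 0.14495118 0.072     ] tool off mm [-58.27514232   0.17499856 118.36824285]
```

Emit:
{"method": "carry_out", "body": {
  "steps": [
    [[-0.04, 0, 0.39, 0, 0, 0, 50], [0, 0, 0.39, 0, 0, 0, 50], [0, 0, 0.39, 0, 0, 0, 50], [0, 0, 0.39, 0, 0, 0, 50], [0, 0, 0.39, 0, 0, 0, 50], [0, 0, 0.39, 0, 0, 0, 50], [0, 0, 0.39, 0, 0, 0, 50], [0, 0, 0, 0, 0, 0, 50], [0, 0, 0, 0, 0, 0, 5], [0, 0, 0, 0, 0, 0, 5], [0, 0, 0, 0, 0, 0, 5], [0, 0, 0, 0, 0, 0, 5], [0, 0, 0, 0, 0, 0, 5], [0, 0, 0, 0, 0, 0, 5], [0, 0, 0, 0, 0, 0, 5]]
  ],
  "squeeze": 45
}}

```text
t: 3.65
position: [0.5198, 0.1988, 0.0545]
tool_rot: [0.0, 0.574, 0.819, 0.0]
contact_force: [0.4, 0.8, 3.5]
opening: 0.0099
gripper_force: 45.0
```

Emit:
{"method": "carry_out", "body": {
  "steps": [
    [[0, 0, -0.1, 0, 0, 0, 5], [0, 0, -0.2, 0, 0, 0, 5], [0, 0, -0.4, 0, 0, 0, 5], [0, 0, -0.5, 0, 0, 0, 5], [0, 0, -0.5, 0, 0, 0, 5], [0, 0, -0.5, 0, 0, 0.077, 5], [0, 0, -0.5, 0, 0, 0.08, 5], [-0.4, -0.12, 0, 0, 0, 0, 5], [-0.745, -0.236, 0, 0, 0, 0, 5], [-0.745, -0.236, 0, 0, 0, 0, 5], [-0.745, -0.236, 0, 0, 0, 0, 5], [-0.745, -0.236, 0, 0, 0, 0, 5], [-0.745, -0.236, 0, 0, 0, 0, 5], [-0.745, -0.236, 0, 0, 0, 0, 5], [-0.745, -0.236, 0, 0, 0, 0, 5], [-0.745, -0.236, 0, 0, 0, 0, 5], [-0.745, -0.236, 0, 0, 0, 0, 5], [-0.745, -0.236, 0, 0, 0, 0, 5], [-0.345, -0.116, 0, 0, 0, 0, 5], [0, 0, 0, 0, 0, 0, 5]]
  ]
}}

```text
t: 5.65
position: [0.4656, -0.2311, 0.19]
tool_rot: [0.001, 0.642, 0.767, -0.0]
contact_force: [0.5, -0.4, -1.1]
opening: 0.0096
gripper_force: 45.0
```

```bash
python3 - <<'E'
from h import *
s,p,R=pose();c=r.camera_model("wrist");i=r.get_image("wrist")
import pickle;pickle.dump((p,R.as_matrix(),c),open("w2.pkl","wb"));cv2.imwrite("pics/w2.png",i)
print(s["t"],p,s["q"],np.round(R.as_matrix(),3).tolist(),s["opening"],s["contact_force"])
E
```

```text
5.65 [ 0.46558125 -0.23106036  0.19000631] [ 0.03544697  0.40042807  0.42418905  1.94653834 -0.21610124  0.83730591
  0.75310636] [[-0.177, 0.984, 0.001], [0.984, 0.177, -0.002], [-0.002, 0.0, -1.0]] 0.00957767244469638 [ 0.54318626 -0.39623651 -1.13403999]
```

View pics/w2.png

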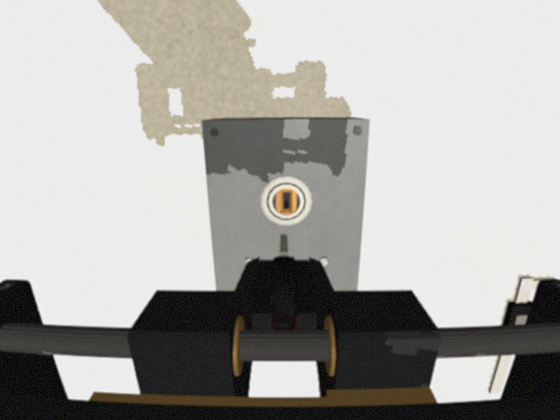

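The wrist view shows the switch slot at about (286.5,201) and the blade tip at about (284,243), with its top at row 236. I'll measure both.

```bash
python3 - <<'E'
from h import *
import pickle
p,R,c=pickle.load(open("w2.pkl","rb"));np.set_printoptions(precision=4,suppress=True)
i=cv2.imread("pics/w2.png");h=cv2.cvtColor(i,cv2.COLOR_BGR2HSV)
m=cv2.inRange(h,(5,100,80),(25,255,255));m[:170]=0;m[230:]=0;m[:,:250]=0;m[:,320:]=0
ys,xs=np.nonzero(m);print("orange",xs.mean(),ys.mean(),xs.min(),xs.max(),ys.min(),ys.max())
w=cv2.inRange(h,(0,0,170),(180,80,255));w[:170]=0;w[230:]=0;w[:,:250]=0;w[:,320:]=0
cc=max(cv2.findContours(w,0,2)[0],key=cv2.contourArea);e=cv2.fitEllipse(cc);print("ring",e)
g=i.max(2);print(g[188:216,276:298]);print(g[228:262,274:296])
for n,q,z in(("orange",(xs.mean(),ys.mean()),.066),("ring",e[0],.066),("blade",(284,243),p[2]-.0465)):
    x=onz(c,q,z);print(n,x,"tool mm",1000*R.T@(x-p))
# controller yaw from screws
for a,b in(((213.5,132),(357,131)),):
    d=onz(c,b,.062)-onz(c,a,.062);print("x-yaw",np.degrees(np.arctan2(d[1],d[0])),np.linalg.norm(d),"tool y yaw",np.degrees(np.arctan2(R[1,1],R[0,1])))
k=cv2.inRange(h,(0,0,60),(180,70,190));
for y in(125,150,180,210,240,265):
    v=np.nonzero(k[y,190:390])[0]+190;print(y,v.min(),v.max())
E
```

```text
orange 285.9209183673469 201.31887755102042 276 296 189 213
ring ((285.9863586425781, 200.47421264648438), (48.75452423095703, 51.062103271484375), 86.84030151367188)
[[221 231 234 234 232 235 234 232 233 232 234 231 233 232 233 234 237 236
  235 231 226 200]
 [236 235 234 230 228 228 225 225 226 228 226 225 225 226 228 229 232 235
  237 237 236 229]
 [238 234 230 223 219 212 213 210 205 206 205 209 209 204 208 208 222 231
  236 236 238 238]
 [233 228 225 215 207 201 189 178 174 169 169 167 167 171 173 182 211 226
  233 234 235 235]
 [224 226 223 214 205 191 164 146 129 118 124 121 125 133 146 168 207 228
  234 231 227 229]
 [215 220 224 220 210 189 149 112  83  82  81  77  84 103 134 169 204 229
  233 227 211 211]
 [199 219 225 219 203 189 151 105  66  69  62  62  66  98 129 164 203 231
  234 228 192 172]
 [195 223 221 218 201 190 151 102  69  58  62  62  68 101 136 172 205 229
  234 229 184 146]
 [195 222 225 219 208 186 150 100  70  65  66  62  73  98 134 165 204 232
  231 228 178 128]
 [190 222 224 221 206 189 154 105  70  65  61  65  67  99 131 170 211 231
  235 228 177 118]
 [1
[... 4483 characters left out ...]
  15   6   5  17  21  10  12   9   9  13  20  17  30
   35  62 101 132]
 [ 40  13  12   0   7  23   6  18  15  23  17  11  19   0   8  11  11   3
   12  39  77 102]
 [ 25   8  10   7  18   7   9   0  11  20  22  12  11  21  13  18   3  16
   12  20  44  59]
 [ 27  23  10  10   6  24   6  12  18  21  12   3  29   2  10  16  14  20
   19  17  16  23]]
orange [ 0.4664 -0.2271  0.066 ] tool mm [  3.9836   1.4282 124.0003]
ring [ 0.4663 -0.2263  0.066 ] tool mm [  4.7533   1.4843 123.999 ]
blade [ 0.4656 -0.2333  0.1435] tool mm [-2.1466 -0.3905 46.5035]
x-yaw 10.5539947976758 0.12018125518399572 tool y yaw 10.188254139471383
125 201 368
150 204 366
180 207 365
210 209 362
240 212 360
265 214 358
```

Correction: about +5.5 mm in tool x and +2 mm in tool y. I'll go down to just above the face and look again.

Emit:
{"method": "carry_out", "body": {
  "steps": [
    [[0.055, 0.02, 0.2, 0, 0, -0.005, 5], [0.055, 0.02, 0.3, 0, 0, 0, 5], [0, 0, 0.3, 0, 0, 0, 5], [0, 0, 0.3, 0, 0, 0, 5], [0, 0, 0.2, 0, 0, 0, 5], [0, 0, 0, 0, 0, 0, 5], [0, 0, 0, 0, 0, 0, 5]]
  ]
}}

```text
t: 6.4
position: [0.4677, -0.2213, 0.1243]
tool_rot: [-0.0, 0.637, 0.771, 0.0]
contact_force: [-0.3, -0.8, 0.3]
opening: 0.0098
gripper_force: 45.0
```

```bash
python3 - <<'E'
from h import *
s,p,R=pose();c=r.camera_model("wrist");i=r.get_image("wrist");b=r.get_image("side")
import pickle;pickle.dump((p,R.as_matrix(),c),open("w3.pkl","wb"));cv2.imwrite("pics/w3.png",i);cv2.imwrite("pics/s3.png",b)
z=lambda i,x,y,w,h:cv2.convertScaleAbs(cv2.resize(i[y:y+h,x:x+w],None,fx=4,fy=4,interpolation=cv2.INTER_CUBIC),alpha=1.2)
cv2.imwrite("pics/z3.png",np.hstack([z(i,235,160,100,130),z(b,330,60,100,130)]))
print(s["t"],p,np.round(R.as_matrix(),3).tolist(),s["contact_force"])
E
```

```text
6.4 [ 0.46771226 -0.22134967  0.12425201] [[-0.188, 0.982, -0.0], [0.982, 0.188, 0.0], [0.0, -0.0, -1.0]] [-0.29532137 -0.75121811  0.25293608]
```

View pics/z3.png

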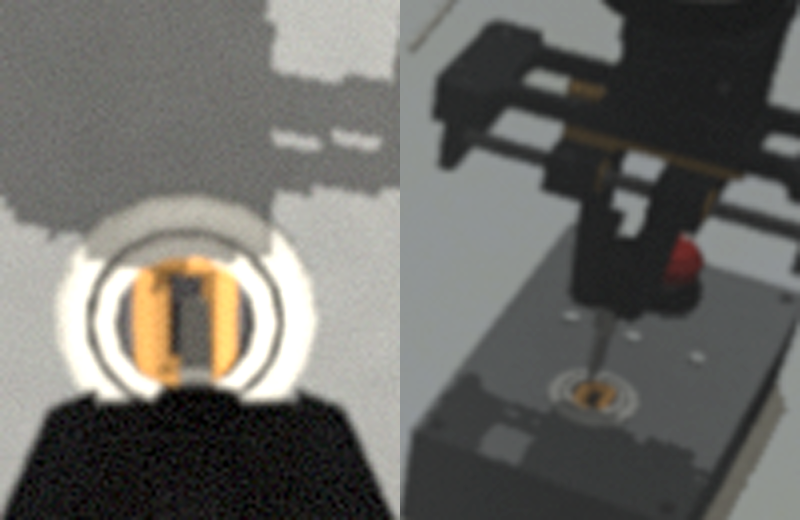

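The blade sits about 0.7 mm too far in +y of the tool (blade column 283.2, ring 281.8). The side view shows the tip directly over the slot. I'll check the x direction with a ray.

```bash
python3 - <<'E'
from h import *
import pickle
p,R,c=pickle.load(open("w3.pkl","rb"));np.set_printoptions(precision=2,suppress=True)
i=cv2.imread("pics/w3.png");g=i.max(2)
print(g[222:258:1,283:285].mean(1))
print(g[242:250,262:304].mean(0))
for n,q,z in(("ring",(281.8,238.2),.066),("front",(283.2,235),p[2]-.0465),("ringtop",(281.8,208.8),.066)):
    print(n,1000*R.T@(onz(c,q,z)-p))
S=r.camera_model("side")
for n,q,z in(("sring",(378.3,159.2),.066),("stip",(378.3,154.5),p[2]-.0465)):
    print(n,1000*R.T@(onz(S,q,z)-p))
E
```

```text
[145.  166.  207.  230.5 229.  198.  151.  100.5  72.5  67.5  65.   75.
  84.5  85.5  82.   82.5  84.   83.5  85.5  83.5  81.   84.   82.5  83.
  82.   86.   83.   83.5  82.5  97.  121.  136.  124.  103.   64.   28.5]
[233.62 222.5  183.75 137.   112.75 123.88 164.62 209.62 224.62 226.38
 223.88 215.   201.75 192.25 167.5  119.5   74.25  66.5   77.38  81.5
  84.38  82.    84.25  81.75  85.25 111.62 168.75 224.12 236.38 238.75
 235.75 213.88 156.5  105.75 104.   150.12 204.25 234.38 238.25 229.62
 196.75 151.38]
ring [-3.63 -1.87 58.25]
front [ 3.48 -0.89 46.5 ]
ringtop [17.58 -1.82 58.26]
sring [-2.79 -3.44 58.25]
stip [-2.12 -1.23 46.5 ]
```

The key needs about −2.8 mm in tool x and −1 mm in tool y. I'll correct that, go gently down to the lips and read the forces.

Emit:
{"method": "carry_out", "body": {
  "steps": [
    [[-0.028, -0.01, 0, 0, 0, 0, 5], [-0.028, -0.01, 0, 0, 0, 0, 5], [0, 0, 0, 0, 0, 0, 5], [0, 0, 0, 0, 0, 0, 5], [0, 0, 0, 0, 0, 0, 5]]
  ]
}}

```text
t: 7.0
position: [0.467, -0.225, 0.1243]
tool_rot: [0.0, 0.637, 0.77, 0.0]
contact_force: [0.1, 0.5, -0.7]
opening: 0.0092
gripper_force: 45.0
```

```bash
python3 - <<'E'
from h import *
np.set_printoptions(precision=2,suppress=True)
s,p,R=pose();c=r.camera_model("wrist");i=r.get_image("wrist");g=i.max(2)
h=cv2.cvtColor(i,cv2.COLOR_BGR2HSV);m=cv2.inRange(h,(5,100,80),(25,255,255))[200:260,250:320]
for y in(20,40,46):
    v=np.nonzero(m[y])[0]+250;print("orange row",200+y,v.min(),v.max())
print(p*1000);print(g[218:244,283:285].mean(1));print(g[242:250,262:304].mean(0));print(g[228:231,262:304].mean(0))
v=np.nonzero(g[190:225,281]>190)[0];print("ringtop",190+v.min(),g[200:216,281])
E
```

```text
orange row 220 278 287
orange row 240 270 296
orange row 246 271 295
[ 467.04 -225.    124.27]
[148.  155.5 163.  158.5 140.5 117.5  91.   71.   65.   63.5  67.   65.5
  64.5  52.5  40.5  51.   76.5  87.   86.5  82.   83.   81.   82.   84.5
  82.   84. ]
[170.25 180.75 192.88 207.75 214.   199.   179.5  172.5  190.38 207.75
 219.88 222.38 221.   208.25 190.12 178.25 166.   137.12 102.62  86.
  80.5   81.88  82.25  82.    88.   114.75 138.75 152.25 184.62 222.38
 228.38 224.5  215.5  202.   180.12 172.5  191.25 212.88 218.5  206.62
 192.5  182.5 ]
[215.33 236.67 239.33 233.   198.33 141.   113.   143.   188.33 193.33
 176.   162.   149.67 137.   129.67 121.67 109.    79.67  67.67  60.
  65.33  67.33  64.    64.67  80.33 118.   141.67 157.33 181.33 223.33
 235.   238.33 236.33 223.33 171.67 126.33 125.33 173.33 226.   239.
 241.   234.67]Traceback (most recent call last):
  File "<stdin>", line 8, in <module>
    return umr_minimum(a, axis, None, out, keepdims, initial, where)
ValueError: zero-size array to reduction operation minimum which has no identity
```

```bash
python3 - <<'E'
from h import *
np.set_printoptions(precision=2,suppress=True)
s,p,R=pose();c=r.camera_model("wrist")
for n,q,z in(("slotend",(283,223.5),.062),("slotend66",(283,223.5),.066),("slot@w2ctr->",(283,240),.066),("tipfront",(283.4,233.5),p[2]-.0465)):
    print(n,1000*R.T@(onz(c,q,z)-p))
import pickle
p2,R2,c2=pickle.load(open("w2.pkl","rb"))
for q in((286,192),(286,208.5)):
  print("w2 slot ends rel now",1000*R.T@(onz(c2,q,.064)-p))
E
```

```text
Traceback (most recent call last):
AttributeError: 'scipy.spatial.transform._rotation.Rotation' object has no attribute 'T'
```

```bash
python3 - <<'E'
from h import *
np.set_printoptions(precision=2,suppress=True)
s,p,R=pose();R=R.as_matrix();c=r.camera_model("wrist")
for n,q,z in(("slotend",(283,223.5),.062),("slotend66",(283,223.5),.066),("tipfront",(283.4,233.5),p[2]-.0465)):
    print(n,1000*R.T@(onz(c,q,z)-p))
import pickle
p2,R2,c2=pickle.load(open("w2.pkl","rb"))
for q in((286,192),(286,208.5)):
  print("w2 slot ends rel now",1000*R.T@(onz(c2,q,.064)-p))
E
```

```text
slotend [ 5.68 -1.02 62.24]
slotend66 [ 7.13 -1.01 58.24]
tipfront [ 4.51 -0.74 46.5 ]
w2 slot ends rel now [ 5.92 -0.89 60.24]
w2 slot ends rel now [-9.21 -1.02 60.23]
```

Emit:
{"method": "carry_out", "body": {
  "steps": [
    [[-0.02, -0.004, 0, 0, 0, 0, 5], [0, 0, 0.1, 0, 0, 0, 5], [0, 0, 0.1, 0, 0, 0, 5], [0, 0, 0.06, 0, 0, 0, 5], [0, 0, 0.04, 0, 0, 0, 5], [0, 0, 0.04, 0, 0, 0, 5], [0, 0, 0.04, 0, 0, 0, 5], [0, 0, 0, 0, 0, 0, 5], [0, 0, 0, 0, 0, 0, 5]]
  ]
}}

```text
t: 7.95
position: [0.467, -0.226, 0.1052]
tool_rot: [0.0, 0.637, 0.77, -0.0]
contact_force: [0.1, -0.3, -0.6]
opening: 0.0099
gripper_force: 45.0
```

The tip is 7 mm into the slot with no side force. I'll push on past the pins with a small wiggle.

Emit:
{"method": "carry_out", "body": {
  "steps": [
    [[0, 0, 0.03, 0, 0, 0.04, 5], [0, 0, 0.03, 0, 0, -0.08, 5], [0, 0, 0.03, 0, 0, 0.08, 5], [0, 0, 0.03, 0, 0, -0.08, 5], [0, 0, 0.03, 0, 0, 0.08, 5], [0, 0, 0.03, 0, 0, -0.08, 5], [0, 0, 0.03, 0, 0, 0.08, 5], [0, 0, 0.03, 0, 0, -0.04, 5], [0, 0, 0, 0, 0, 0, 5]]
  ],
  "squeeze": 58
}}

```text
t: 8.85
position: [0.4672, -0.2266, 0.0937]
tool_rot: [0.001, 0.637, 0.771, -0.0]
contact_force: [-0.4, -0.5, 1.8]
opening: 0.0098
gripper_force: 58.0
```

Emit:
{"method": "carry_out", "body": {
  "steps": [
    [[0, 0, 0.03, 0, 0, 0.04, 5], [0, 0, 0.03, 0, 0, -0.08, 5], [0, 0, 0.03, 0, 0, 0.08, 5], [0, 0, 0.03, 0, 0, -0.08, 5], [0, 0, 0.03, 0, 0, 0.08, 5], [0, 0, 0.03, 0, 0, -0.08, 5], [0, 0, 0.02, 0, 0, 0.08, 5], [0, 0, 0.02, 0, 0, -0.08, 5], [0, 0, 0.01, 0, 0, 0.04, 5], [0, 0, 0, 0, 0, 0, 5]]
  ]
}}

```text
t: 9.85
position: [0.4675, -0.2264, 0.0823]
tool_rot: [0.001, 0.638, 0.77, 0.0]
contact_force: [0.2, 0.1, 5.0]
opening: 0.0097
gripper_force: 58.0
```

Emit:
{"method": "carry_out", "body": {
  "steps": [
    [[0, 0, 0.02, 0, 0, 0.03, 5], [0, 0, 0.02, 0, 0, -0.06, 5], [0, 0, 0, 0, 0, 0.03, 5], [0, 0, 0, 0, 0, 0, 5]]
  ]
}}

```text
t: 10.25
position: [0.4678, -0.2267, 0.0816]
tool_rot: [0.001, 0.638, 0.77, 0.001]
contact_force: [-4.4, 2.0, 19.9]
opening: 0.0094
gripper_force: 58.0
```

The key is on the floor (20 N, z at the expected height). I'll ease off slightly and start the clockwise turn, allowing for the key axis sitting about 1 mm off the TCP.

Emit:
{"method": "carry_out", "body": {
  "steps": [
    [[0, 0, -0.01, 0, 0, 0.08, 5], [0, 0.003, 0, 0, 0, 0.1, 5], [0, 0.003, 0, 0, 0, 0.1, 5], [0, 0.003, 0, 0, 0, 0.1, 5], [0, 0.003, 0, 0, 0, 0.1, 5], [0, 0.003, 0, 0, 0, 0.1, 5], [0, 0, 0, 0, 0, 0, 5]]
  ]
}}

```text
t: 10.95
position: [0.4678, -0.227, 0.0817]
tool_rot: [0.0, 0.84, 0.543, 0.0]
contact_force: [-5.5, 1.8, 18.6]
opening: 0.0096
gripper_force: 58.0
```

```bash
python3 - <<'E'
from h import *
s,p,R=pose();b=r.get_image("side")
cv2.imwrite("pics/z4.png",cv2.convertScaleAbs(cv2.resize(b[90:190,320:440],None,fx=5,fy=5,interpolation=cv2.INTER_CUBIC),alpha=1.7))
print(s["q"],s["ft_torque"],s["contact_force"],p,np.degrees(np.arctan2(R.as_matrix()[1,1],R.as_matrix()[0,1])))
E
```

```text
[-0.01708405  0.60826758  0.49622491  2.00851185 -0.47422317  0.63767699
  0.36874801] [0.06457375 1.25721854 0.00291358] [-5.5175244   1.78205738 18.61343958] [ 0.46776673 -0.22698225  0.08165909] -24.248432023382442
```

View pics/z4.png

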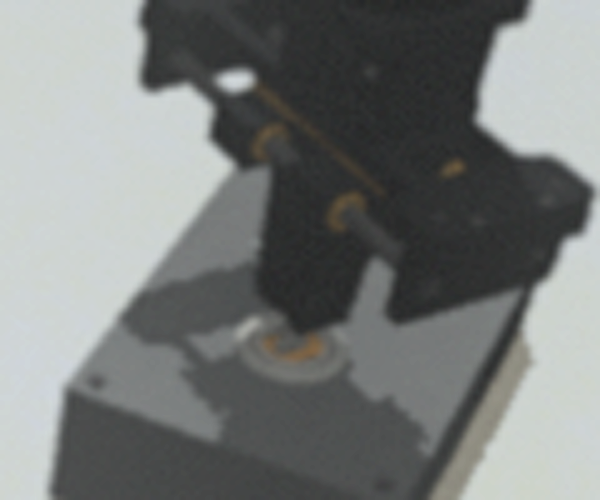

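The key is seated with its neck at the face, and the switch is turning with it. I'll continue.

Emit:
{"method": "carry_out", "body": {
  "steps": [
    [[0, 0.003, 0, 0, 0, 0.12, 5], [0, 0.003, 0, 0, 0, 0.12, 5], [0, 0.003, 0, 0, 0, 0.12, 5], [0, 0.003, 0, 0, 0, 0.12, 5], [0, 0.003, 0, 0, 0, 0.12, 5], [0, 0.003, 0, 0, 0, 0.12, 5], [0, 0.003, 0, 0, 0, 0.12, 5], [0, 0, 0, 0, 0, 0, 5]]
  ]
}}

```text
t: 11.8
position: [0.468, -0.2274, 0.0816]
tool_rot: [-0.0, 0.991, 0.133, -0.0]
contact_force: [-6.5, 1.4, 20.6]
opening: 0.0094
gripper_force: 58.0
```

```bash
cat > st.py <<'E'
from h import *
np.set_printoptions(precision=3,suppress=True)
s,p,R=pose();R=R.as_matrix();print(s["t"],s["q"][6],s["ft_torque"],s["contact_force"],p,"turned",10.5-np.degrees(np.arctan2(R[1,1],R[0,1])), "tz",R[:,2],s["opening"],"tau7",s["joint_torque"][6])
E
python3 st.py
```

```text
11.8 -0.3139679669740155 [0.496 1.676 0.079] [-6.457  1.442 20.641] [ 0.468 -0.227  0.082] turned 85.17148406157183 tz [-0.  0. -1.] 0.00941821075840375 tau7 -0.9676872566342354
```

Emit:
{"method": "carry_out", "body": {
  "steps": [
    [[0, 0.001, 0, 0, 0, 0.04, 5], [0, 0.001, 0, 0, 0, 0.04, 5], [0, 0.001, 0, 0, 0, 0.04, 5], [0, 0, 0, 0, 0, 0, 5], [0, 0, 0, 0, 0, 0, 5]]
  ]
}}

```text
t: 12.3
position: [0.4681, -0.2272, 0.0816]
tool_rot: [-0.001, 0.997, 0.073, 0.0]
contact_force: [-4.8, 2.4, 19.7]
opening: 0.0097
gripper_force: 58.0
```

```bash
python3 st.py
```

```text
12.3 -0.4100520914230899 [0.529 1.62  0.093] [-4.843  2.431 19.688] [ 0.468 -0.227  0.082] turned 92.1620285376812 tz [ 0.     0.001 -1.   ] 0.009664172949538901 tau7 -0.10591574013233185
```

Emit:
{"method": "carry_out", "body": {
  "steps": [
    [[0, 0.001, 0, 0, 0, 0.04, 5], [0, 0.001, 0, 0, 0, 0.04, 5], [0, 0, 0, 0, 0, 0, 5], [0, 0, 0, 0, 0, 0, 5]]
  ]
}}

```text
t: 12.7
position: [0.4682, -0.2271, 0.0816]
tool_rot: [-0.001, 1.0, 0.031, 0.0]
contact_force: [-6.2, 3.3, 20.1]
opening: 0.0097
gripper_force: 58.0
```

```bash
python3 st.py
```

```text
12.7 -0.47600188764759066 [0.865 1.661 0.301] [-6.181  3.319 20.094] [ 0.468 -0.227  0.082] turned 96.9151893261346 tz [ 0.     0.001 -1.   ] 0.009736499933688882 tau7 -0.28037549927830696
```

The torque jumped to 0.30 N m at 96.9°, so the switch is at its stop. I'll hold briefly to confirm it is stable.

Emit:
{"method": "carry_out", "body": {
  "steps": [
    [[0, 0, 0, 0, 0, 0.01, 5], [0, 0, 0, 0, 0, 0, 5], [0, 0, 0, 0, 0, 0, 5], [0, 0, 0, 0, 0, 0, 5], [0, 0, 0, 0, 0, 0, 5], [0, 0, 0, 0, 0, 0, 5], [0, 0, 0, 0, 0, 0, 5], [0, 0, 0, 0, 0, 0, 5]]
  ]
}}

```text
t: 13.5
position: [0.4682, -0.2271, 0.0816]
tool_rot: [-0.001, 1.0, 0.026, 0.0]
contact_force: [-5.6, 4.5, 21.3]
opening: 0.0094
gripper_force: 58.0
```

```bash
python3 st.py; python3 - <<'E'
from h import *
b=r.get_image("top");z=lambda x,y:cv2.convertScaleAbs(cv2.resize(b[y:y+70,x:x+100],None,fx=4,fy=4,interpolation=cv2.INTER_CUBIC),alpha=1.5)
cv2.imwrite("pics/z5.png",np.hstack([z(160,175),z(370,190)]))
E
```

```text
13.5 -0.4841782089416914 [0.879 1.624 0.321] [-5.607  4.524 21.286] [ 0.468 -0.227  0.082] turned 97.509470334881 tz [ 0.     0.001 -1.   ] 0.009433221972288647 tau7 -0.30889428220689297
```

View pics/z5.png

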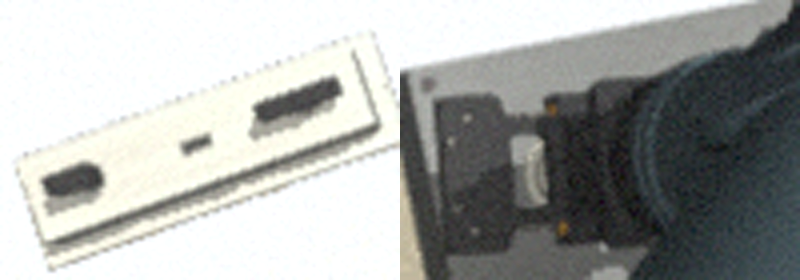

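The square and tee keys are still in the stand, the middle slot is empty, and the gripper is steady over the switch with the torque held. I'll hand in the job.

```bash
python3 -c "
from rig import r
print(r.close_job())"
```

```text
the job is handed in; nothing more can be done
None
```

I handed in the job at 13.5 s: the round key is fully home in the switch and turned about 97.5° clockwise to its stop, still gripped and held there, and the other two keys are still in the stand.

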